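# Take the bayonet lid off the sugar dispenser for refilling

### The arm

A 6-joint arm with a two-finger parallel gripper is mounted at the origin on the work surface. World frame = base frame: x ahead of the robot, y to its left, z up, the work surface at z = 0. Lengths are in m, angles in rad, forces in N, time in s.
With the tool pointing down it reaches from about 0.275 to 0.875 m from the base axis. Payload 12.5 kg.
Tool frame: the origin (TCP) lies at the very end of the fingers, on their centre line; the grasp point (between the pads) lies 19 mm behind it; x points along the fingers, y is the direction in which the jaws open and shut, and the axes are right-handed (so a half turn about x gives the same grasp; the last joint's range is limited). The gripper opens to 85 mm and grips with 20 to 120 N. Pads are 22 mm wide; open, the fingers measure 114 mm over their backs; the gripper's body (76 mm by 85 mm) begins 54 mm behind the grasp point. The pads swing forward as they close: fully open they stand 13 mm farther back than shut.
Start: joints at [-1.207, 0.351, 1.652, -0, 1.139, -0.085], TCP at [0.239, -0.496, 0.231] pointing down, gripper open.
Joint ranges: [-2.75, 2.75], [-0.79, 2.1], [0.01, 2.65], [-1.57, 4.71], [0.07, 3.14], [-2.87, 2.87]. Speed limits (rad/s): [2.22, 2.22, 2.79, 3.14, 3.14, 3.14].

### API

Orientations are given as a 3x3 rotation matrix whose columns are the frame's x, y, z axes.
In Python, from bench import manip gives the robot as it stands. Calls block until the motion is done:
- manip.move_ptp(position, orientation): joint-space move of the TCP to a pose.
- manip.move_l(position, attitude=None, max_speed=0.15): straight line of the TCP; attitude=None keeps the orientation; max_speed is the mean speed in m/s.
- manip.move_j(angles): joint-space move.
- manip.set_gripper(opening, effort=None): opening from 0.0 (shut) to 1.0 (fully open); effort is the grip in N (None keeps the last); returns when the fingers have stopped.
- manip.dwell(seconds).
- manip.inverse_kinematics(position, orientation): joint angles nearest the present ones, or None.
- manip.grab_frame(name): name is "scene" or "side" or "wrist"; returns (picture, depth): 480x640x3 uint8, red, green, blue; 480x640 float32, m along the optical axis (not along the pixel's ray), 0 where there is no reading.
- manip.get_calibration(name): a dict with "camera_matrix" (3x3 intrinsics, pixels), "R" (3x3) and "t" (3): a world point X has camera coordinates R X + t. Camera axes: x right, y down, z forward; pixel columns grow to the right and rows downward; lengths in m; the calibration is good to about 2 mm. A picture is of the moment at which its call begins: read the wrist's pose just before it. get_calibration takes no time and is no camera call; for the wrist camera it gives the pose at the moment of the call.
A pose or a line that the arm cannot do raises manip.Unreachable and nothing moves.
- manip.sign_off(): hands the job in, once; it reports no verdict.
Trained networks look in the newest picture that a camera, given by its name, has taken for a name from the list of things; names that differ only in an ending like _2 or _b are one class to them, and where a whole thing is asked for, a point or a joint stands for the part that bears it (a point fixed in the world has none). Each returns a list of dicts, best first, with "confidence" (0 to 1); they miss things now and then, are a little off and sometimes report something else, mostly with a low value. They report only what shows in the picture. A call takes as long as a camera call.
- manip.look_for(camera, name): "at" ([x, y, z] in m, in world coordinates, good to about 4 mm: the middle of the surface that is visible of it).
Readings, each from a call of its own:
- manip.current_time(): time.
- manip.current_qpos(): joint angles.
- manip.current_joint_vel(): joint speeds.
- manip.current_joint_torque(): joint torques, N m.
- manip.current_ee_pos(): TCP position.
- manip.current_tcp_rot(): TCP orientation.
- manip.current_force(): force on the tool from outside, world axes, zero at the start.
- manip.current_ft_torque(): the same for the moment, N m.
- manip.current_grip_width(): opening from 0.0 (shut) to 1.0 (fully open).
Only numpy, scipy, OpenCV 4.12 (cv2) and the standard library are available. Lean on these libraries where they do the work, as an engineer would, in place of code of your own. Each camera call takes 0.05 s, during which the arm holds its last target.

### The job

Open the glass sugar dispenser for refilling: push its release button all the way down, turn the lid anticlockwise by its wooden grip until you feel it come up against its stop, lift it straight off, and set it down the right way up in the empty compartment of the teaspoon tray. Be gentle: do not force the button, the stop or the lid, do not drop the lid, and leave everything else standing where it is.

Things in the scene. Friction and masses are not known exactly. Their poses are not given: they have to be found in the camera images.
- dispenser: glass sugar dispenser fixed to the shelf: round jar 88 mm across on a steel foot 112 mm across, steel collar 81 mm across at the top. Origin on the jar's vertical axis at shelf height, z up. The release button stands 82 mm from the axis on its +y side. Nothing may press on the dispenser (button included) with more than 25 N.
- collar (a point): centre of the collar's top, 125 mm up. A ring hidden in it, at a different angle each time, holds the lid's two lugs: turn the lid anticlockwise seen from above by 0.82 to 1.53 rad (unknown beforehand) to a sprung stop of 7 N m/rad. Free turning: under 0.15 N m; 0.3 N m: at the stop. The lid lifts freely only from 0.02 rad before to 0.07 rad past first touch. Over 35 N on the bayonet harms it.
- release (a joint): travel of the release button: 0 m up, 0.009 m fully down. It moves straight down, resists with about 3 N all the way, stops firmly at the bottom and stays where it is left (no spring). Its tongue blocks the lid's ear until it is at least 0.0075 m down.
- release_top (a point): centre of the flat top of the release button, a steel cylinder 24 mm across; 140 mm above the shelf when up, 131 mm when down. z up. The lid's ear ends 57 mm and the button starts 70 mm from the jar's axis.
- lid: steel lid, about 0.22 kg. Origin: centre of its flat underside, z up, 105 mm above the shelf while seated. From there up: plug 52 mm across with two lugs to 34 mm from the axis (0-20 mm), disc 84 mm across (20-28 mm) with an ear 12 mm wide to 57 mm from the axis, near +y, then a wooden bar grip (28-59 mm), 62 mm long along y, 14 mm thick along x: grip it across x.
- lid_grip (a point): point on the lid's axis in the middle of the bar grip, 46 mm above the lid's origin, 13 mm below the bar's top and 18 mm above the disc; axes as the lid's.
- tray: stainless steel teaspoon tray fixed flat on the shelf, 226 mm along its x, 120 mm along its y, 16 mm high, walls and floor 3 mm. Origin under its centre. A cross wall divides it in two: the empty compartment on its -x side, the teaspoon's on its +x side.
- tray_space (a point): centre of the floor of the tray's empty compartment (114 mm square inside), 3 mm above the shelf; z up, axes as the tray's. The lid stands there on its plug, its disc above the 13 mm deep walls.
- teaspoon: steel teaspoon 90 mm long lying in the tray's other compartment, to be left alone; origin underneath its middle.
- kettle: small red kettle 140 mm high, to be left alone; origin under its centre.
- teapot: white fluted teapot 108 mm high, to be left alone; origin under its centre.
- mug: white mug 80 mm across, 85 mm high, to be left alone; origin under its centre.
- caddy: glass jar 72 mm across, 110 mm high, to be left alone; origin under its centre.
- bowl: small terracotta-coloured bowl 68 mm across, 40 mm high, to be left alone; origin under its centre.

How it is judged:
On the way, in this order (a step that is already met when the one before it is completed fails the run):
1. the release button is pushed fully down while the lid still sits in the dispenser (value of joint release above 0.0075 m and z of lid in the frame of dispenser below 0.11 m), for 0.1 s.
2. the lid is lifted clear of the dispenser, upright (z of lid in the frame of dispenser above 0.13 m and angle between lid's own z axis and vertical below 0.35 rad), for 0.1 s.
At the end, for the whole second after the job is handed in: The lid stands at rest and upright (within 0.1 rad) on the floor of the tray's empty compartment (its origin within 35 mm of the compartment's centre and 4 mm of its floor), let go, and the release button is still down (at least 7.5 mm) (horizontal distance between lid and tray_space below 0.035 m and z of lid in the frame of tray_space below 0.004 m and angle between lid's own z axis and vertical below 0.1 rad and linear speed of lid below 0.02 m/s and contact force between lid and tray above 0.5 N and value of joint release above 0.0075 m); the robot touches nothing.
It fails at once if the bayonet is forced: more than 35 N between lid and dispenser (contact force between lid and dispenser above 35 N).
It fails at once if more than 25 N pressed by the gripper on the button or dispenser (contact force between the fingers and dispenser above 25 N).
It fails at once if the lid is rammed onto the tray: more than 70 N between them (contact force between lid and tray above 70 N).
It fails at once if the lid is dropped: it falls free at more than 0.35 m/s, as after some 6 mm (contact force between the fingers and lid below 0.1 N and linear speed of lid above 0.35 m/s).
It fails at once if a bystander is shoved more than 25 mm (distance of any of kettle, teapot, mug, caddy, bowl, teaspoon from where it was at the start of the episode above 0.025 m).
It also fails if it takes over 72 s, if anything falls off the work surface, if the arm or the gripper's body presses on something with over 40 N, if the wrist force passes 120 N, or if a joint passes its speed limit or range.

## Working session

There is one attempt and no reset: what is moved stays moved. The work goes in short steps, each a Python script; the robot and the scene stay as the last script left them, time stands still between calls to the robot, and variables do not carry over. Pictures are saved under pics/ and viewed, and the job is handed in when it is done.

```bash
ls; mkdir -p pics
python3 - <<'E'
from bench import manip
import cv2,numpy as np
for c in ["scene","side"]:
    p,d=manip.grab_frame(c)
    cv2.imwrite(f"pics/{c}0.png",p[:,:,::-1])
    for n in ["dispenser","collar","release_top","lid","lid_grip","tray","tray_space","teaspoon"]:
        try: print(c,n,[(np.round(r["at"],4).tolist(),round(r["confidence"],2)) for r in manip.look_for(c,n)[:3]])
        except Exception as e: print(c,n,repr(e))
print(manip.current_time(),manip.current_force(),manip.current_ft_torque())
E
```

```text
pics
scene dispenser [([0.5564, -0.2135, 0.0598], 0.9), ([0.5452, 0.1566, 0.0164], 0.35)]
scene collar [([0.5545, -0.2216, 0.0573], 0.79), ([0.7845, -0.1534, 0.0847], 0.38)]
scene release_top [([0.5488, -0.1542, 0.1321], 0.78)]
scene lid [([0.5323, -0.2329, 0.1322], 0.9)]
scene lid_grip [([0.5292, -0.2332, 0.1397], 0.81)]
scene tray [([0.4796, 0.1904, 0.0048], 0.83)]
scene tray_space [([0.481, 0.1887, 0.0024], 0.81), ([0.5519, -0.2207, 0.0624], 0.73)]
scene teaspoon [([0.5481, 0.1617, 0.0155], 0.87)]
side dispenser [([0.5124, -0.1871, 0.0581], 0.78)]
side collar [([0.5131, -0.1886, 0.0587], 0.18)]
side release_top []
side lid [([0.5136, -0.2141, 0.1345], 0.71)]
side lid_grip [([0.5145, -0.2192, 0.132], 0.8), ([0.4696, 0.1937, 0.0024], 0.68), ([0.5869, -0.0022, 0.0324], 0.57)]
side tray [([0.4649, 0.1863, 0.0053], 0.96)]
side tray_space [([0.4691, 0.1935, 0.0049], 0.73), ([0.5146, -0.189, 0.0576], 0.57), ([0.5332, -0.1482, 0.1293], 0.36)]
side teaspoon [([0.5555, 0.1637, 0.0149], 0.76)]
0.9 [-0.26476489 -0.16504921 -0.13884339] [-0.01626364 -0.03428796 -0.02312259]
```

View pics/scene0.png

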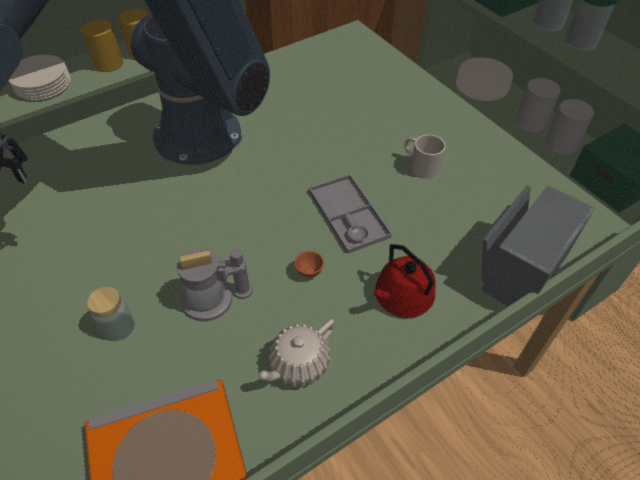

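View pics/side0.png

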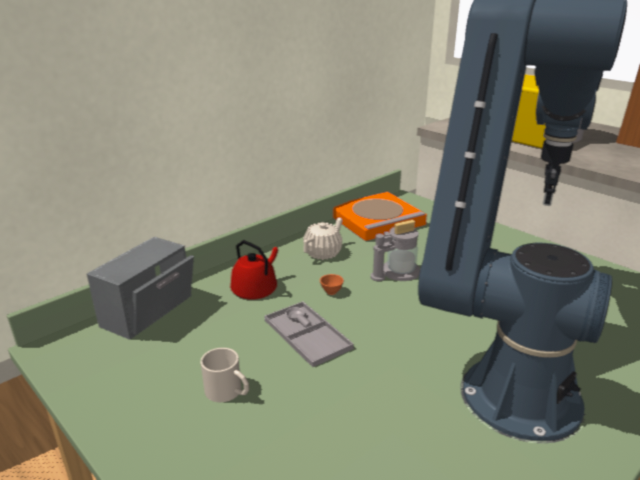

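The scene view shows the dispenser at about (205,285), the bar grip at (195,259), the button post at (238,260) and the tray at (348,212). Its empty half is on the robot side and the spoon is at (355,230). Next I take a wrist view from above.

Run:
```python
from bench import manip
import cv2,numpy as np
c=manip.get_calibration("wrist");R,t=np.array(c["R"]),np.array(c["t"])
tcp=np.array(manip.current_ee_pos());Rt=np.array(manip.current_tcp_rot())
print(c["camera_matrix"],"\ncam in tool",Rt.T@(-R.T@t-tcp),"\n",np.round(Rt.T@R.T,3),"\nRt",np.round(Rt,3))
# tool down, jaws along world y roughly
def down(th):  # tool y = (cos,sin)
    x=np.array([0,0,-1.]);y=np.array([np.cos(th),np.sin(th),0]);return np.c_[x,y,np.cross(x,y)]
for th in np.arange(-np.pi,np.pi,np.pi/6):
    q=manip.inverse_kinematics([0.53,-0.2,0.4],down(th)); print(round(th,2), None if q is None else np.round(q,2))
```

```text
[[357.00873357   0.         318.59238814]
 [  0.         357.00873357 236.83473498]
 [  0.           0.           1.        ]] 
cam in tool [-0.14151894  0.00100855 -0.06873174] 
 [[-0.    -0.267  0.964]
 [ 1.    -0.001  0.   ]
 [ 0.001  0.964  0.267]] 
Rt [[-0.     0.434 -0.901]
 [ 0.    -0.901 -0.434]
 [-1.    -0.    -0.   ]]
-3.14 [-0.44  0.27  1.35 -0.    1.52  2.7 ]
-2.62 [-0.44  0.27  1.35 -0.    1.52  2.17]
-2.09 [-0.44  0.27  1.35  0.    1.52  1.65]
-1.57 [-0.44  0.27  1.35 -0.    1.52  1.13]
-1.05 [-0.44  0.27  1.35 -0.    1.52  0.6 ]
-0.52 [-0.44  0.27  1.35 -0.    1.52  0.08]
-0.0 [-0.44  0.27  1.35 -0.    1.52 -0.44]
0.52 [-0.44  0.27  1.35 -0.    1.52 -0.97]
1.05 [-0.44  0.27  1.35 -0.    1.52 -1.49]
1.57 [-0.44  0.27  1.35 -0.    1.52 -2.01]
2.09 [-0.44  0.27  1.35 -0.    1.52 -2.54]
2.62 None
```

```bash
cat > h.py <<'E'
from bench import manip
import cv2,numpy as np
def down(th):
    x=np.array([0,0,-1.]);y=np.array([np.cos(th),np.sin(th),0]);return np.c_[x,y,np.cross(x,y)]
def cloud(cam,name=None):
    c=manip.get_calibration(cam);K=np.array(c["camera_matrix"]);R=np.array(c["R"]);t=np.array(c["t"])
    p,d=manip.grab_frame(cam)
    if name: cv2.imwrite(f"pics/{name}.png",p[:,:,::-1])
    v,u=np.mgrid[0:480,0:640]
    P=np.stack([(u-K[0,2])/K[0,0]*d,(v-K[1,2])/K[1,1]*d,d],-1)
    W=(P-t)@R; W[d==0]=np.nan
    return p,d,W,(K,R,t)
def st():
    print("t",round(manip.current_time(),2),"F",np.round(manip.current_force(),2),"M",np.round(manip.current_ft_torque(),3),"tcp",np.round(manip.current_ee_pos(),4),"grip",round(manip.current_grip_width(),3))
E
python3 - <<'E'
from h import *
manip.move_ptp([0.54,-0.2,0.36],down(np.pi/2-0.4))
p,d,W,_=cloud("wrist","w1")
for n in ["dispenser","collar","release_top","lid","lid_grip"]:
    print(n,[(np.round(r["at"],4).tolist(),round(r["confidence"],2)) for r in manip.look_for("wrist",n)[:3]])
np.savez("w1.npz",p=p,W=W,d=d); st()
E
```

```text
dispenser [([0.5209, -0.1783, 0.0953], 0.95)]
collar [([0.528, -0.1781, 0.0938], 0.6)]
release_top [([0.5381, -0.1592, 0.1409], 0.96)]
lid [([0.5189, -0.2253, 0.1336], 0.57)]
lid_grip [([0.5141, -0.228, 0.1334], 0.85), ([0.526, -0.1777, 0.0998], 0.46)]
t 2.83 F [-0.92  0.32  0.07] M [0.023 0.006 0.038] tcp [ 0.5398 -0.2004  0.3599] grip 0.996
```

View pics/w1.png

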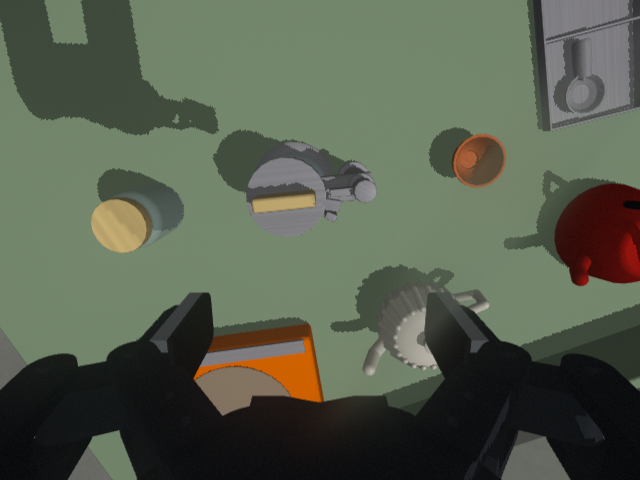

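The wrist view shows the disc at about (288,197), the bar from (250,204) to (316,200), the button at (365,190), and the ear and latch near (333,212). I'll fit these from the depth data.

Run:
```python
from h import *
z=np.load("w1.npz");W=z["W"];p=z["p"]
near=(np.abs(W[...,0]-0.53)<0.13)&(np.abs(W[...,1]+0.2)<0.13)
zz=W[...,2][near]; print(np.histogram(zz,bins=np.arange(-0.01,0.19,0.005)))
def show(name,m):
    P=W[m]; 
    (c,s,a)=cv2.minAreaRect((P[:,:2]*1000).astype(np.float32)); print(name,m.sum(),"c",np.round(c,1),"size",np.round(s,1),"ang",round(a,1),"z",np.round(np.percentile(P[:,2],[5,50,95]),4)); return P
m=near&(W[...,2]>0.155); show("bartop",m)
hsv=cv2.cvtColor(p,cv2.COLOR_RGB2HSV)
v,u=np.mgrid[0:480,0:640]
m=(u>345)&(u<380)&(v>170)&(v<205)&(W[...,2]>0.12)
print(np.histogram(W[...,2][m],bins=np.arange(0.12,0.15,0.002)))
m=m&(W[...,2]>0.133);P=show("btn",m)
print(cv2.minEnclosingCircle((P[:,:2]*1000).astype(np.float32)))
m=(u>235)&(u<345)&(v>150)&(v<245)&(np.abs(W[...,2]-0.133)<0.004);P=show("disc",m)
D=(P[:,:2]*1000).astype(np.float32)
# fit circle radius 42 with robust
from scipy.optimize import least_squares
h=cv2.convexHull(D)[:,0]
f=least_squares(lambda c:np.hypot(*(h-c).T)-42,D.mean(0),loss="soft_l1",f_scale=0.5);print("disc centre",f.x,np.round(f.fun,1))
im=cv2.resize(cv2.imread("pics/w1.png")[130:260,220:400],None,fx=4,fy=4,interpolation=cv2.INTER_CUBIC);cv2.imwrite("pics/w1z.png",im)
```

```text
(array([    0, 24428,  2477,   169,   752,    73,     9,     7,    12,
          17,    18,    11,    16,    17,    17,    15,    15,    16,
          98,   101,    45,   135,   514,     2,    13,    31,    43,
         263,  4104,   447,    51,    48,    43,    73,   878,     2,
           0,     0,     0]), array([-0.01 , -0.005,  0.   ,  0.005,  0.01 ,  0.015,  0.02 ,  0.025,
        0.03 ,  0.035,  0.04 ,  0.045,  0.05 ,  0.055,  0.06 ,  0.065,
        0.07 ,  0.075,  0.08 ,  0.085,  0.09 ,  0.095,  0.1  ,  0.105,
        0.11 ,  0.115,  0.12 ,  0.125,  0.13 ,  0.135,  0.14 ,  0.145,
        0.15 ,  0.155,  0.16 ,  0.165,  0.17 ,  0.175,  0.18 ,  0.185]))
bartop 70698 c [ 537.2 -199.4] size [150.4  34.4] ang 67.0 z [0.3894 0.4367 0.4575]
(array([  6,   8,   8,   6,  48,  21,   8,   6,  87, 312,  15,   0,   0,
         0]), array([0.12 , 0.122, 0.124, 0.126, 0.128, 0.13 , 0.132, 0.134, 0.136,
       0.138, 0.14 , 0.142, 0.144, 0.146, 0.148]))
btn 425 c [ 544.9 -151.5] size [23.  22.7] ang 83.6 z [0.1366 0.1386 0.1399]
((545.128662109375, -151.63673400878906), 11.91169548034668)
disc 4220 c [ 526.9 -225.4] size [97.8 83.1] ang 33.8 z [0.1303 0.1318 0.1331]
disc centre [ 521.11321792 -229.1001545 ] [14.1 14.2 18.2 18.8 -0.4 -0.3 -0.5 -0.2 -0.4 -0.3 -0.2 -0.2 -0.2  0.1
 -0.   0.  -0.3 -0.1  0.   0.1  0.6  0.7  0.3  0.5  0.1  0.2  0.5 -0.2
 -0.  -0.3 -0.2 -0.4 -0.2 -0.5 -0.3 -0.4 -0.6 -0.5]
```

View pics/w1z.png

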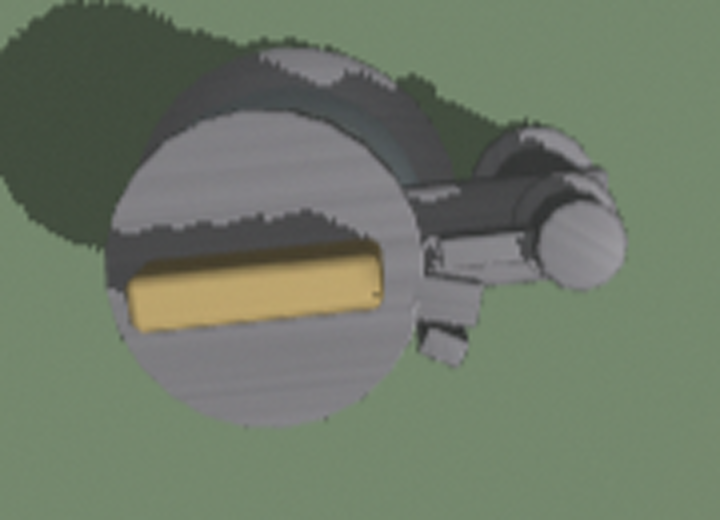

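Run:
```python
from h import *
z=np.load("w1.npz");W=z["W"];p=z["p"]
v,u=np.mgrid[0:480,0:640]
m=(u>240)&(u<325)&(v>185)&(v<220)&(W[...,2]>0.155)&(W[...,2]<0.17)
P=W[m];top=P[P[:,2]>0.160]
print(m.sum(),np.percentile(top[:,2],[5,50,95]))
for Q in (P,top):
    r=cv2.minAreaRect((Q[:,:2]*1000).astype(np.float32));print(np.round(r[0],1),np.round(r[1],1),r[2])
q=top[:,:2]-top[:,:2].mean(0);e=np.linalg.eigh(q.T@q)[1][:,1];print("pca ang",np.degrees(np.arctan2(e[1],e[0])),top[:,:2].mean(0))
d=np.array([545.1,-151.6])-[521.1,-229.1];print("disp y ang",np.degrees(np.arctan2(d[1],d[0])))
```

```text
953 [0.16089163 0.16255862 0.16380815]
[ 520.7 -229.6] [61.9 14.4] 72.66572570800781
[ 520.7 -229.7] [61.6 14. ] 72.37071990966797
pca ang 72.63939471630333 [ 0.52057682 -0.22927808]
disp y ang 72.79342741195855
```

The disc and bar fits agree: axis at (0.5208,-0.2293), bar direction 72.7°, button 81–82 mm away at 72.8°. Next is the button, fingers shut and jaws tangential.

```bash
cat > press.py <<'E'
from h import *
th=-0.300; b=np.array([0.5454,-0.1505])
manip.set_gripper(0.0,30)
manip.move_ptp([*b,0.19],down(th))
manip.move_l([*b,0.146],max_speed=0.08); manip.dwell(0.2); st()
F0=np.mean([manip.current_force() for _ in range(5)],0)
z=0.146
while z>0.1285:
    z-=0.001 if z>0.1335 else 0.0004
    manip.move_l([*b,z],max_speed=0.03); manip.dwell(0.08)
    F=np.array(manip.current_force())-F0; print(round(z,4),np.round(F,1),round(manip.current_ee_pos()[2],4))
    if F[2]>7: break
st()
E
python3 press.py
```

```text
t 5.88 F [ 0.46 -0.26 -0.75] M [0.01  0.002 0.034] tcp [ 0.5457 -0.1506  0.1465] grip -0.003
0.145 [-0.7  0.3  1.7] 0.145
0.144 [-0.8  0.8  0.8] 0.144
0.143 [-1.2 -0.1  0.8] 0.143
0.142 [-0.   0.6  0.2] 0.142
0.141 [-0.2 -0.1  0.9] 0.141
0.14 [-0.4  0.1  0.4] 0.14
0.139 [-0.4 -0.2  1.6] 0.139
0.138 [-0.9  0.   1.6] 0.1379
0.137 [-0.2  0.9  0.8] 0.1369
0.136 [-0.6  0.2  1.1] 0.1359
0.135 [0.2 0.4 0.9] 0.1349
0.134 [ 0.1 -0.3  1.4] 0.1339
0.133 [-0.4  0.1 -0.4] 0.1329
0.1326 [-0.6  0.6  2.6] 0.1326
0.1322 [-1.6  1.4  2.6] 0.1322
0.1318 [0.3 0.5 3.1] 0.1318
0.1314 [-0.7  0.6  2. ] 0.1314
0.131 [-0.9  0.8  4. ] 0.1311
0.1306 [-2.9  0.8  7.5] 0.131
t 12.21 F [-2.41  0.53  6.72] M [0.226 0.259 0.012] tcp [ 0.5455 -0.1505  0.131 ] grip 0.001
```

Firm stop met at z=0.131 with about 7 N, as specified. I retract, check with the camera, then go to the grip.

Run:
```python
from h import *
b=[0.5454,-0.1505]
manip.move_l([*b,0.20],max_speed=0.15)
manip.set_gripper(0.6,40)
c=np.array([0.5208,-0.2293])
manip.move_ptp([*c,0.23],down(-0.303)); st()
p,d,W,_=cloud("wrist","w2")
v,u=np.mgrid[0:480,0:640]
near=np.hypot(W[...,0]-0.5454,W[...,1]+0.151)<0.009
print("btn z",np.nanpercentile(W[...,2][near],[10,50,90]),near.sum())
near=(np.hypot(W[...,0]-c[0],W[...,1]-c[1])<0.045)&(np.abs(W[...,2]-0.162)<0.004)
if near.sum()>50:
    r=cv2.minAreaRect((W[near][:,:2]*1000).astype(np.float32));print("bar",near.sum(),np.round(r[0],1),np.round(r[1],1),r[2])
```

```text
t 13.81 F [0.25 0.26 0.17] M [ 0.046 -0.039  0.001] tcp [ 0.5206 -0.23    0.2302] grip 0.601
btn z [0.12885667 0.1298135  0.13076054] 650
bar 2114 [ 521.3 -228.9] [61.3 14. ] 72.61029815673828
```

View pics/w2.png

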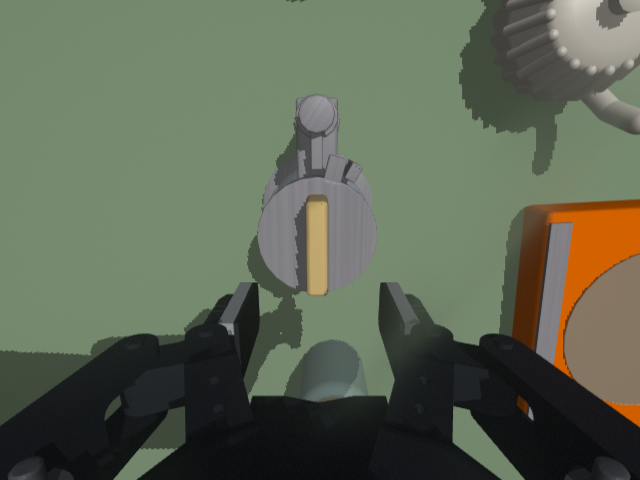

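The view shows the button down at (317,115), at a height of 131 mm after bias correction. The bar at (317,245) is centred between the jaws, so I lower and grip.

Run:
```python
from h import *
c=np.array([0.5210,-0.2291])
manip.move_l([*c,0.138],down(-0.303),max_speed=0.1); manip.dwell(0.2)
st()
F0=np.mean([manip.current_force() for _ in range(8)],0);M0=np.mean([manip.current_ft_torque() for _ in range(8)],0)
manip.set_gripper(0.3,25)
st()
manip.set_gripper(0.0,25); manip.dwell(0.2)
st()
F=np.mean([manip.current_force() for _ in range(8)],0)-F0;M=np.mean([manip.current_ft_torque() for _ in range(8)],0)-M0
print("dF",np.round(F,2),"dM",np.round(M,3), "tool y force",F@down(-0.303)[:,1])
np.savez("base.npz",F0=F0,M0=M0)
```

```text
t 15.12 F [ 0.89  0.03 -0.19] M [-0.01   0.036  0.04 ] tcp [ 0.5212 -0.2292  0.1385] grip 0.599
t 15.49 F [ 0.14  0.04 -0.63] M [-0.029  0.014 -0.022] tcp [ 0.521  -0.2291  0.138 ] grip 0.303
t 15.94 F [-0.46  0.91  2.7 ] M [0.06  0.11  0.005] tcp [ 0.521  -0.2291  0.1381] grip 0.163
dF [-1.35  0.88  2.88] dM [ 0.07   0.074 -0.035] tool y force -1.5507936889811667
```

```bash
cat > turn.py <<'E'
from h import *
b=np.load("base.npz");F0,M0=b["F0"],b["M0"]
manip.set_gripper(0.0,40)
c=np.array([0.5210,-0.2291,0.138]);th0=-0.303;a=0.0;t0=manip.current_time()
def rd(n=6):
    return np.mean([manip.current_force() for _ in range(n)],0)-F0,np.mean([manip.current_ft_torque() for _ in range(n)],0)-M0
while a<1.62:
    a+=0.05 if a<0.74 else 0.0125
    manip.move_l(c.tolist(),down(th0+a),max_speed=0.15); manip.dwell(0.05)
    F,M=rd(); R=np.array(manip.current_tcp_rot());thm=np.arctan2(R[1,1],R[0,1])-th0
    print(round(a,3),"meas",round(thm,3),"F",np.round(F,1),"Mz",round(M[2],3),"t",round(manip.current_time(),2))
    if abs(M[2])>0.2 : 
        F,M=rd(15); print("recheck",np.round(F,1),np.round(M,3))
        if abs(M[2])>(0.27 if a>0.74 else 0.22) or np.linalg.norm(F)>15: break
    if np.linalg.norm(F)>15: break
np.save("a.npy",a)
E
python3 turn.py
```

```text
0.05 meas 0.049 F [-0.7 -0.4  3.3] Mz 0.067 t 16.46
0.1 meas 0.098 F [-1.9 -0.1  4.2] Mz 0.065 t 16.76
0.15 meas 0.148 F [-0.8 -1.   3.1] Mz 0.015 t 17.06
0.2 meas 0.198 F [-0.2  0.6  5.7] Mz 0.063 t 17.36
0.25 meas 0.248 F [-0.8 -0.   6.1] Mz 0.068 t 17.66
0.3 meas 0.298 F [-0.7 -0.4  5.9] Mz 0.076 t 17.96
0.35 meas 0.348 F [-1.   0.1  6. ] Mz 0.071 t 18.26
0.4 meas 0.398 F [-0.6 -0.3  5.5] Mz 0.128 t 18.56
0.45 meas 0.448 F [-0.7 -0.8  5.6] Mz 0.111 t 18.86
0.5 meas 0.498 F [-1.7 -0.5  4.8] Mz 0.088 t 19.16
0.55 meas 0.548 F [-1.5 -0.6  4.6] Mz 0.111 t 19.46
0.6 meas 0.598 F [-1.8  0.2  5.4] Mz 0.082 t 19.76
0.65 meas 0.648 F [-0.4  0.6  5. ] Mz 0.089 t 20.06
0.7 meas 0.698 F [-0.5  0.5  5.4] Mz 0.085 t 20.36
0.75 meas 0.748 F [-0.7  0.4  5.8] Mz 0.13 t 20.66
0.763 meas 0.76 F [-1.1  0.5  4.5] Mz -0.041 t 20.96
0.775 meas 0.772 F [-1.2 -0.1  5.9] Mz -0.045 t 21.26
0.787 meas 0.785 F [-1.  -0.5  4.7] Mz -0.095 t 21.56
0.8 meas 0.797 F [-1.8 -0.2  5.2] Mz -0.008 t 21.86
0.812 meas 0.81 F [-1.2  0.   5.7] Mz -0.083 t 22.16
0.825 meas 0.822 F [0.1 0.5 4.8] Mz -0.026 t 22.46
0.837 meas 
[... 2260 characters left out ...]
Mz -0.094 t 35.36
1.375 meas 1.372 F [-2.8 -0.2  5.4] Mz -0.048 t 35.66
1.387 meas 1.385 F [-1.  -0.4  5.3] Mz -0.021 t 35.96
1.4 meas 1.397 F [-1.8 -0.6  5.6] Mz -0.074 t 36.26
1.412 meas 1.41 F [-2.2  0.3  5.7] Mz -0.082 t 36.56
1.425 meas 1.422 F [-1.3 -0.   6.8] Mz -0.063 t 36.86
1.437 meas 1.435 F [-1.8  1.2  6.1] Mz -0.083 t 37.16
1.45 meas 1.447 F [-2.  -0.3  6.4] Mz -0.054 t 37.46
1.462 meas 1.46 F [-1.6  1.   6.6] Mz -0.133 t 37.76
1.475 meas 1.472 F [-3.5  0.1  7.2] Mz -0.125 t 38.06
1.487 meas 1.485 F [-4.  -0.9  6.5] Mz -0.267 t 38.36
recheck [-4.  -0.9  6.5] [-0.081  0.399 -0.267]
1.5 meas 1.497 F [-5.2  0.1  8.1] Mz -0.295 t 38.66
recheck [-5.2  0.1  8.1] [-0.035  0.618 -0.295]
```

The moment rose at about 1.47 rad with a slope that fits the spring, so this should be the stop. I reread it and lift in small steps, watching the force.

```bash
cat > lift.py <<'E'
from h import *
b=np.load("base.npz");F0,M0=b["F0"],b["M0"];a=float(np.load("a.npy"))
c=np.array([0.5210,-0.2291,0.138])
def rd(n=5):
    f=[];m=[]
    for _ in range(n):
        manip.dwell(0.04); f.append(manip.current_force());m.append(manip.current_ft_torque())
    return np.mean(f,0)-F0,np.mean(m,0)-M0
F,M=rd(); print("pre",np.round(F,1),np.round(M,3))
ok=True
for k in range(1,9):
    z=0.138+0.001*k
    manip.move_l([c[0],c[1],z],max_speed=0.02); F,M=rd(3)
    print(round(z,4),np.round(F,1),np.round(M,3),"grip",round(manip.current_grip_width(),3))
    if F[2]<-12 or np.hypot(F[0],F[1])>12: ok=False;print("STOP");break
st()
E
python3 lift.py
```

```text
pre [-5.3  0.1  8. ] [-0.019  0.612 -0.286]
0.139 [-5.7  0.2 -0.7] [ 0.038  0.977 -0.206] grip 0.156
0.14 [-6.   0.8 -4.2] [ 0.323  0.988 -0.227] grip 0.154
0.141 [-6.3  1.6 -3.4] [ 0.391  0.993 -0.216] grip 0.152
0.142 [-6.   2.1 -3. ] [ 0.436  1.002 -0.206] grip 0.154
0.143 [-6.2  1.8 -3.4] [ 0.461  0.986 -0.186] grip 0.157
0.144 [-5.7  1.6 -2.9] [ 0.465  0.995 -0.211] grip 0.152
0.145 [-5.8  2.1 -2.7] [ 0.475  0.961 -0.221] grip 0.152
0.146 [-5.9  1.8 -3.1] [ 0.477  0.954 -0.181] grip 0.156
t 41.87 F [-4.97  1.53 -3.03] M [ 0.497  1.013 -0.156] tcp [ 0.5205 -0.2286  0.1455] grip 0.156
```

```bash
cat > lift2.py <<'E'
from h import *
b=np.load("base.npz");F0,M0=b["F0"],b["M0"]
c=np.array([0.5210,-0.2291])
def rd(n=3):
    f=[];m=[]
    for _ in range(n):
        manip.dwell(0.03); f.append(manip.current_force());m.append(manip.current_ft_torque())
    return np.mean(f,0)-F0,np.mean(m,0)-M0
for z in [0.146,0.149,0.152,0.156,0.160,0.164,0.168,0.172,0.18]:
    if z<0.15: c=c+[-0.0004,0.0001]
    manip.move_l([c[0],c[1],z],max_speed=0.03); F,M=rd(3)
    print(round(z,4),np.round(F,1),np.round(M,3),"grip",round(manip.current_grip_width(),3))
    if F[2]<-12 or np.hypot(F[0],F[1])>12: print("STOP");break
st()
cloud("side","s3"); cloud("wrist","w3");cloud("scene","c3")
for f in ["s3","c3"]:
    im=cv2.imread(f"pics/{f}.png")
    im=im[180:300,340:460] if f=="s3" else im[220:330,140:270]
    cv2.imwrite(f"pics/{f}z.png",cv2.resize(im,None,fx=4,fy=4,interpolation=cv2.INTER_CUBIC))
E
python3 lift2.py
```

```text
0.146 [-5.4  2.8 -4.5] [ 0.636  0.833 -0.211] grip 0.156
0.149 [-5.4  2.7 -1.1] [ 0.582  0.903 -0.183] grip 0.154
0.152 [-2.7  1.7  2.9] [0.202 0.32  0.032] grip 0.156
0.156 [-0.8 -0.  -2.4] [ 0.001 -0.015 -0.031] grip 0.156
0.16 [-1.1  0.3 -1.7] [ 0.018 -0.017  0.003] grip 0.154
0.164 [-0.9  0.2 -2.1] [-0.004 -0.027 -0.042] grip 0.156
0.168 [-0.6  0.1 -2.3] [-0.041 -0.019 -0.031] grip 0.155
0.172 [-0.8  0.1 -1.9] [ 0.023 -0.033 -0.024] grip 0.153
0.18 [-0.5 -0.1 -2.2] [-0.026 -0.053 -0.029] grip 0.159
t 45.35 F [ 0.05  0.01 -2.38] M [-0.071 -0.033  0.018] tcp [ 0.5202 -0.2289  0.1799] grip 0.159
```

View pics/w3.png

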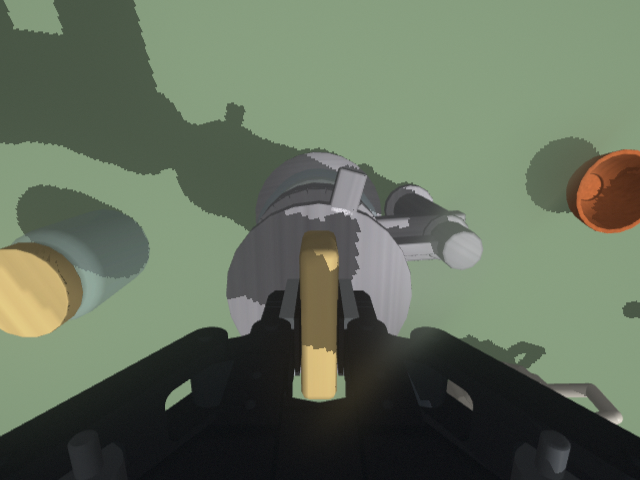

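View pics/c3z.png

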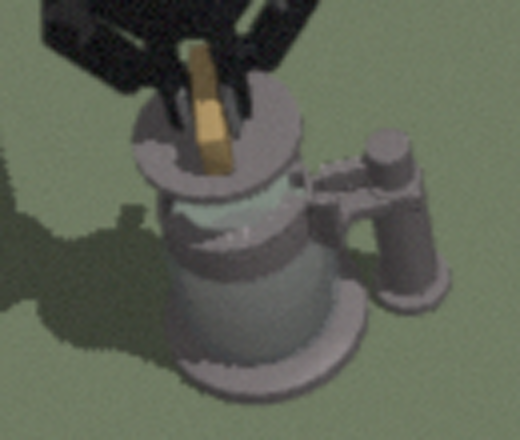

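View pics/s3z.png

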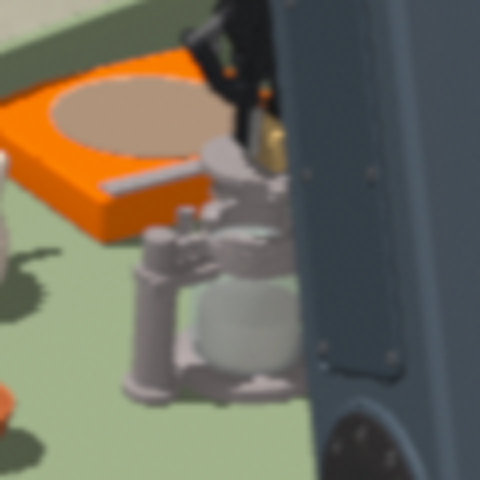

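The lid is off and held. The wrist view shows the disc below the pads and the ear at (348,190); the weight reads about 2.2 N. The scene crop shows the button still down. Now I fit the tray from the scene depth and measure the lid's tilt.

Run:
```python
from h import *
p,d,W,(K,R,t)=cloud("scene")
q,d2,W2,_=cloud("wrist")
v,u=np.mgrid[0:480,0:640]
hsv=cv2.cvtColor(p,cv2.COLOR_RGB2HSV)
m=((u>300)&(u<400)&(v>170)&(v<255)&(hsv[...,1]<50)).astype(np.uint8)
n,l,s,_=cv2.connectedComponentsWithStats(m);k=1+np.argmax(s[1:,4]);m=l==k
P=W[m];P=P[(P[:,2]<0.03)]
r=cv2.minAreaRect((P[:,:2]*1000).astype(np.float32));print("tray",m.sum(),np.round(r[0],1),np.round(r[1],1),r[2],np.round(s[k],1),"box",np.round(cv2.boxPoints(r)))
for n in ["tray_space","teaspoon"]: print(n,[(np.round(x["at"],4),round(x["confidence"],2)) for x in manip.look_for("scene",n)[:1]])
# lid disc plane from wrist
m=(u>235)&(u<405)&(v>215)&(v<300)&(np.abs(W2[...,2]-0.175)<0.015)&((u<285)|(u>355))
P=W2[m];A=np.c_[P[:,:2],np.ones(len(P))];c=np.linalg.lstsq(A,P[:,2],rcond=None)[0];print("disc",m.sum(),"slopes",np.round(c[:2],3),"z at axis",c@[0.5202,-0.2289,1], "res",np.std(A@c-P[:,2]))
```

```text
tray 5227 [478.9 196.4] [256.7 291.3] 57.57731246948242 [ 301  171   99   84 5227] box [[287. 166.]
 [533.  10.]
 [671. 227.]
 [425. 383.]]
tray_space [(array([0.4815, 0.192 , 0.0052]), 0.79)]
teaspoon [(array([0.5463, 0.1589, 0.0164]), 0.73)]
disc 7022 slopes [ 0.023 -0.01 ] z at axis 0.17419863348308504 res 0.0019412763989996023
```

Run:
```python
import cv2
im=cv2.imread("pics/c3.png")[165:260,295:405];cv2.imwrite("pics/tz.png",cv2.resize(im,None,fx=6,fy=6,interpolation=cv2.INTER_CUBIC))
```

```text
(no output)
```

View pics/tz.png

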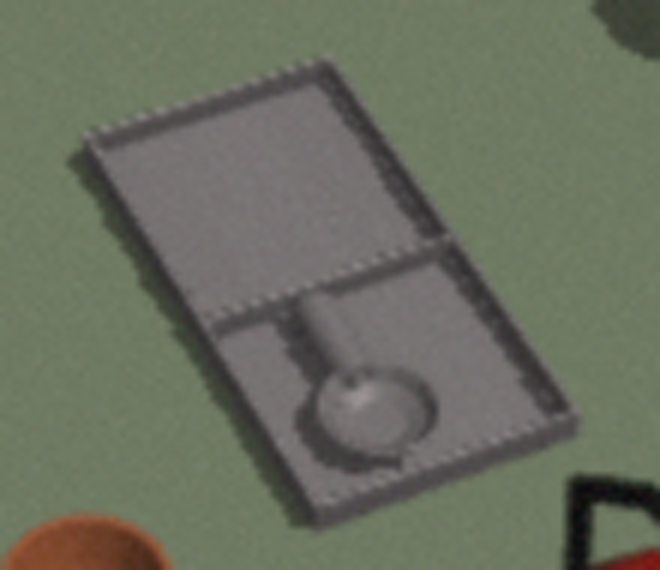

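Run:
```python
from h import *
c=manip.get_calibration("scene");K,R,t=[np.array(c[k]) for k in("camera_matrix","R","t")]
o=-R.T@t;W=[]
for n,x,y in [("A",85,137),("B",330,62),("C",205,320),("D",455,240),("E",575,420),("F",315,515)]:
    r=R.T@np.linalg.solve(K,[295+x/6,165+y/6,1]);s=(0.016-o[2])/r[2];P=o+s*r;W.append(P);print(n,np.round(P,4))
W=np.array(W);print("space",W[:4].mean(0),"tray",W[[0,1,4,5]].mean(0),"len",np.linalg.norm(W[0]-W[5]),np.linalg.norm(W[1]-W[4]),np.linalg.norm(W[0]-W[1]))
ax=(W[4]+W[5]-W[0]-W[1])[:2];ax/=np.linalg.norm(ax);print("x dir",ax,"space from centre",W[[0,1,4,5]].mean(0)[:2]-0.053*ax)
th=-0.303+1.4875
for a in (th,th-1.0):
    for z in (0.27,0.06,0.036): print(manip.inverse_kinematics([0.467,0.19,z],down(a)) is not None)
```

```text
A [0.3684 0.1401 0.016 ]
B [0.3892 0.2549 0.016 ]
C [0.4834 0.1243 0.016 ]
D [0.5044 0.237  0.016 ]
E [0.6094 0.2183 0.016 ]
F [0.5912 0.1031 0.016 ]
space [0.43633513 0.18906965 0.016     ] tray [0.48955689 0.179111   0.016     ] len 0.2259268640220808 0.22320781057722003 0.11669410479823318
x dir [ 0.98652972 -0.16358214] space from centre [0.43727081 0.18778085]
True
True
True
True
True
True
```

My corner fit gives rim lengths of 226, 223 and 117 mm, which matches the tray. The empty compartment's centre is at (0.437, 0.188). The network's "tray_space" was actually the tray's middle, so I use my own fit.

```bash
cat > place.py <<'E'
from h import *
s=np.array([0.437,0.1885]);th=1.197
manip.move_l([0.5202,-0.2290,0.27],max_speed=0.15)
manip.move_l([*s,0.27],down(th),max_speed=0.15)
st()
manip.move_l([*s,0.06],down(th),max_speed=0.1);manip.dwell(0.2)
st()
cloud("scene","c4");cloud("side","s4")
for n,a in (("c4",(120,300,270,430)),("s4",(260,400,230,400))):
    im=cv2.imread(f"pics/{n}.png")[a[0]:a[1],a[2]:a[3]];cv2.imwrite(f"pics/{n}z.png",cv2.resize(im,None,fx=4,fy=4))
E
python3 place.py
```

```text
t 49.44 F [-0.27 -0.39 -1.58] M [ 0.006 -0.015  0.015] tcp [0.4371 0.1882 0.27  ] grip 0.158
t 51.89 F [-0.17 -0.4  -1.56] M [0.035 0.033 0.04 ] tcp [0.4371 0.1885 0.0602] grip 0.156
```

View pics/c4z.png

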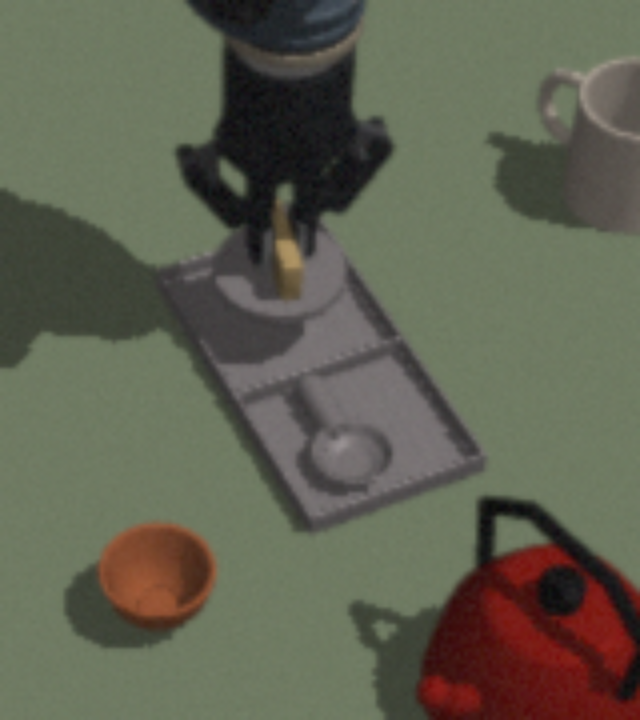

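View pics/s4z.png

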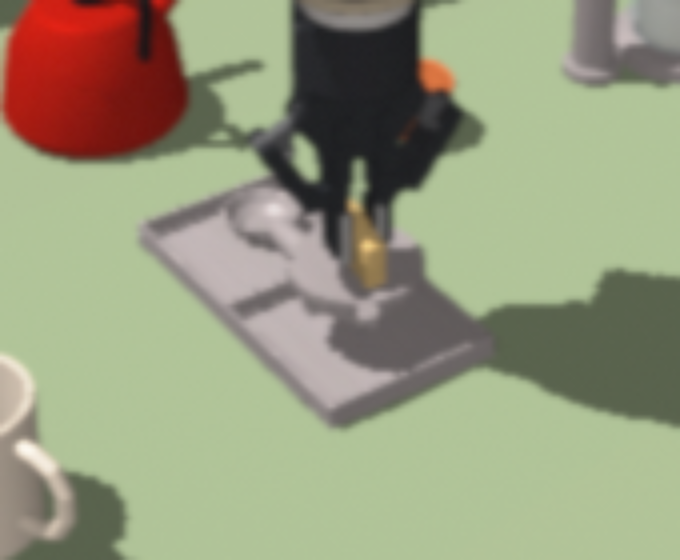

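Both views show the lid hovering over the empty compartment: disc at (280,270) in the scene crop, compartment below it. I lower until contact.

```bash
cat > down.py <<'E'
from h import *
s=np.array([0.437,0.1885])
F0=np.mean([manip.current_force() for _ in range(5)],0)
manip.move_l([*s,0.041],max_speed=0.06)
z=0.041
while z>0.030:
    z-=0.0007
    manip.move_l([*s,z],max_speed=0.02);manip.dwell(0.04)
    f=[]
    for _ in range(2): f.append(manip.current_force()[2]);manip.dwell(0.03)
    f=np.mean(f)
    print(round(z,4),round(f,2))
    if f>2.5: break
st()
E
python3 down.py
```

```text
0.0403 -1.55
0.0396 -1.83
0.0389 -2.1
0.0382 -2.19
0.0375 -1.44
0.0368 -1.31
0.0361 -1.38
0.0354 11.89
t 55.33 F [-3.97 -0.75 11.19] M [-0.214  0.563 -0.035] tcp [0.4371 0.1885 0.0361] grip 0.154
```

Run:
```python
from h import *
s=np.array([0.437,0.1885])
manip.move_l([*s,0.0358],max_speed=0.02)
manip.set_gripper(0.25); st()
manip.set_gripper(0.55); st()
manip.move_l([*s,0.11],max_speed=0.06); 
manip.move_l([*s,0.22],max_speed=0.15)
manip.move_l([0.37,0.10,0.24],max_speed=0.15); st()
p,d,W,_=cloud("scene","c5");q,d2,W2,_=cloud("wrist","w5")
for n,a in (("c5",(120,330,140,430)),):
    im=cv2.imread(f"pics/{n}.png")[a[0]:a[1],a[2]:a[3]];cv2.imwrite(f"pics/{n}z.png",cv2.resize(im,None,fx=2.7,fy=2.7))
np.savez("f.npz",W=W,W2=W2,p=p,q=q)
for cam in ("scene","wrist"):
  for n in ("lid","lid_grip","release_top","teaspoon"): print(cam,n,[(np.round(x["at"],4),round(x["confidence"],2)) for x in manip.look_for(cam,n)[:1]])
```

```text
t 55.83 F [ 0.15  0.18 -0.58] M [-0.027 -0.019  0.044] tcp [0.437  0.1885 0.0357] grip 0.248
t 56.19 F [ 1.    0.6  -0.37] M [-0.056 -0.054 -0.   ] tcp [0.437  0.1885 0.0358] grip 0.549
t 59.36 F [-0.45 -0.22  0.04] M [ 0.05  -0.033 -0.033] tcp [0.3703 0.1003 0.2399] grip 0.551
scene lid [(array([0.4473, 0.1811, 0.0317]), 0.78)]
scene lid_grip [(array([0.4433, 0.1776, 0.0345]), 0.67)]
scene release_top [(array([ 0.5478, -0.2203,  0.091 ]), 0.58)]
scene teaspoon [(array([0.5472, 0.1597, 0.0136]), 0.86)]
wrist lid [(array([0.4285, 0.186 , 0.0324]), 0.73)]
wrist lid_grip [(array([0.4278, 0.1849, 0.0348]), 0.94)]
wrist release_top [(array([ 0.5349, -0.1519,  0.1114]), 0.59)]
wrist teaspoon [(array([0.5083, 0.1733, 0.0198]), 0.92)]
```

View pics/c5z.png

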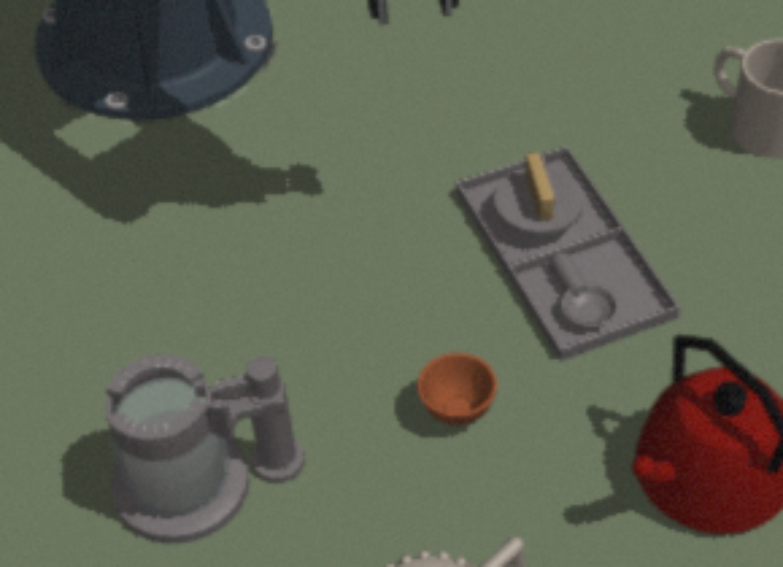

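View pics/w5.png

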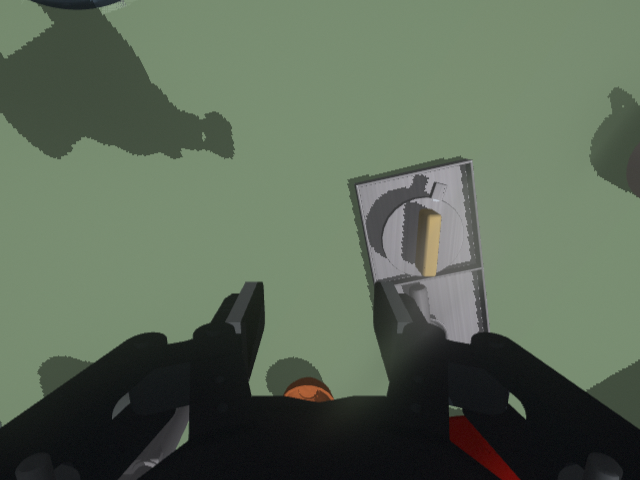

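Run:
```python
from h import *
z=np.load("f.npz");W=z["W2"];v,u=np.mgrid[0:480,0:640]
m=(u>375)&(u<475)&(v>175)&(v<285)&(np.abs(W[...,2]-0.030)<0.005)
P=W[m];A=np.c_[P[:,:2],np.ones(len(P))];c=np.linalg.lstsq(A,P[:,2],rcond=None)[0]
print(m.sum(),"slopes",c[:2],"z",np.median(P[:,2]))
b=(u>375)&(u<475)&(v>175)&(v<285)&(np.abs(W[...,2]-0.061)<0.005)
r=cv2.minAreaRect((W[b][:,:2]*1000).astype(np.float32));print("bar",b.sum(),r,"z",np.median(W[b][:,2]))
f=(u>375)&(u<475)&(v>175)&(v<265)&(W[...,2]<0.008);print("floor z",np.median(W[f][:,2]))
W=z["W"];n=np.hypot(W[...,0]-0.5454,W[...,1]+0.151)<0.008;n&=W[...,2]>0.1;print("btn z scene",np.percentile(W[n][:,2],[50,90]),n.sum())
st()
manip.sign_off()
```

```text
3956 slopes [0.00471694 0.00065318] z 0.029835003332793535
bar 950 ((438.3138427734375, 187.67857360839844), (14.443244934082031, 61.135372161865234), 68.59368896484375) z 0.06052085645220852
floor z 0.0018740162592724683
btn z scene [0.13084981 0.1325345 ] 42
t 59.86 F [-0.08 -0.36 -0.16] M [-0.005  0.038 -0.023] tcp [0.37   0.1001 0.2399] grip 0.555
the job is handed in; nothing more can be done
```

The lid is off the dispenser and standing upright in the empty compartment of the teaspoon tray. I handed the job in at about 60 s of the 72 s; it reports no verdict.

- **Button:** I pushed it down until it met its firm stop at z = 0.131, with about 7 N. Afterwards the cameras still read it at about 0.130–0.131, which is down.
- **Turn and lift:** I turned the lid anticlockwise until the moment rose to about 0.3 N m. The stop was first felt near 1.47 rad and I held at 1.50 rad. While it was coming off, the net force on the gripper stayed within 10 N, and once clear it read just the lid's weight.
- **Placing:** I set the lid down with about 12 N, let go and moved the arm clear. The last check put the lid within about 2 mm of the compartment centre and tilted about 0.005 rad. Its disc was 28 mm above the tray floor, so the plug is on the floor.
- **Bystanders:** The spoon reading in the scene camera was unchanged. In the last pictures nothing else appears to have moved, but I only measured the spoon.

**Disagreements:**
- The network's reading for the empty compartment was really near the tray's middle, about 45 mm off, so I used my own fit of the tray's rim corners.
- In the final frames its button and wrist-camera spoon readings were also off. I relied on depth and the pictures instead.
- The moment while turning freely changed sign with step size, but stayed under the 0.15 N m limit.

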